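# Transfer the gauge blocks and stage clamp to the set-up rack in the same order

### The job

Move the three gauge blocks and the stage clamp from the carrier to the bays of the empty set-up rack, one to each bay, in the same order counted from the pull handle of each (the set-up sheet is worked through along the row from the handle; the rack's handle is turned to the projector, the carrier's away from it). Leave each piece upright as it stood, in the middle of its bay and flat on the floor between the ribs.

Things in the scene. Friction and masses are not known exactly. Their poses are not given: they have to be found in the camera images.
- block30: Plain steel gauge block standing upright, 30 mm high, 9 mm thick (its x), 30 mm wide (its y), 0.06 kg; grasp it across the 30 mm, which lies along the carrier's x. Origin: centre of its underside, z up. It starts seated in its nest in the carrier.
- block20: Plain steel gauge block standing upright, 20 mm high, 9 mm thick (its x), 30 mm wide (its y), 0.05 kg; grasp it across the 30 mm, which lies along the carrier's x. Origin: centre of its underside, z up. It starts seated in its nest in the carrier.
- block12: Plain steel gauge block standing upright, 12 mm high, 9 mm thick (its x), 30 mm wide (its y), 0.04 kg; grasp it across the 30 mm, which lies along the carrier's x. Origin: centre of its underside, z up. It starts seated in its nest in the carrier.
- clamp: Small dark C-shaped stage clamp with a yellowish thumb screw on top, 16 x 28 x 34 mm (x, y, z), 0.09 kg; the steel C is 24 mm high, the screw above it. Grasp the C across its 28 mm (its y), which lies along the carrier's x, at 12 to 24 mm above its underside. Origin: centre of its underside, z up. It starts seated upright in its nest in the carrier.
- block30_nest: Fixed black plastic nest, 44 x 27 x 12 mm (x, y, z), on the carrier with its axes parallel to the carrier's; its pocket, 4 mm deep, fits the 30 mm block with 1.5 mm free all round. Which of the carrier's four places it has differs from start to start. Origin: centre of its underside; pocket floor 8 mm, rim 12 mm above that.
- block20_nest: Fixed black plastic nest, 44 x 27 x 12 mm (x, y, z), on the carrier with its axes parallel to the carrier's; its pocket, 4 mm deep, fits the 20 mm block with 1.5 mm free all round. Which of the carrier's four places it has differs from start to start. Origin: centre of its underside; pocket floor 8 mm, rim 12 mm above that.
- block12_nest: Fixed black plastic nest, 44 x 27 x 12 mm (x, y, z), on the carrier with its axes parallel to the carrier's; its pocket, 4 mm deep, fits the 12 mm block with 1.5 mm free all round. Which of the carrier's four places it has differs from start to start. Origin: centre of its underside; pocket floor 8 mm, rim 12 mm above that.
- clamp_nest: Fixed black plastic nest, 44 x 27 x 12 mm (x, y, z), on the carrier with its axes parallel to the carrier's; its pocket, 4 mm deep, fits the stage clamp with 1.5 mm free all round. Which of the carrier's four places it has differs from start to start. Origin: centre of its underside; pocket floor 8 mm, rim 12 mm above that.
- carrier: Fixed aluminium plate, 52 x 136 mm, with the four black nests in a row along its y, at y = +42, +14, -14, -42 mm. A black bail handle (33 mm high) stands across its +y end at y = +68 mm; the first place is next to it. Origin: underside, midway along the row; z up. Pocket floors 17 mm, rims 21 mm above it. It lies beside the set-up rack, on either side; their handles point opposed ways.
- setup_rack: Fixed grey rack, 54 x 136 mm, four empty bays along its y, at x = 0, y = +42, +14, -14, -42 mm; bay floor 11 mm above the origin (underside, mid row; z up). Steel ribs 6 mm high, 36 mm long in x (25 mm free in y between them), lips 4 mm high (46 mm free in x). Black handle (35 mm high) at its +y end, y = +68 mm; first bay next to it. Projector parts stand round it: come in from the robot's side.
Not all that is in view belongs to the job. What is shaped like the clamp but yellow is not meant.

How it is judged:
At the end, for the whole second after the job is handed in: Each piece stands in the set-up rack bay whose number from the handle end is that of its nest in the carrier: within 10 mm of the bay centre along the row and 13 mm across, underside within 4 mm of the bay floor, tilted under 0.12 rad, released and at rest (((y of block30_nest in the frame of carrier between 0.032 and 0.052 m and y of block30 in the frame of setup_rack between 0.032 and 0.052 m) or (y of block30_nest in the frame of carrier between 0.004 and 0.024 m and y of block30 in the frame of setup_rack between 0.004 and 0.024 m) or (y of block30_nest in the frame of carrier between -0.024 and -0.004 m and y of block30 in the frame of setup_rack between -0.024 and -0.004 m) or (y of block30_nest in the frame of carrier between -0.052 and -0.032 m and y of block30 in the frame of setup_rack between -0.052 and -0.032 m)) and x of block30 in the frame of setup_rack between -0.013 and 0.013 m and z of block30 in the frame of setup_rack between 0.007 and 0.015 m and angle between each of block30, block20, block12, clamp's own z axis and vertical below 0.12 rad and linear speed of each of block30, block20, block12, clamp below 0.02 m/s and angular speed of each of block30, block20, block12, clamp below 0.2 rad/s and ((y of block20_nest in the frame of carrier between 0.032 and 0.052 m and y of block20 in the frame of setup_rack between 0.032 and 0.052 m) or (y of block20_nest in the frame of carrier between 0.004 and 0.024 m and y of block20 in the frame of setup_rack between 0.004 and 0.024 m) or (y of block20_nest in the frame of carrier between -0.024 and -0.004 m and y of block20 in the frame of setup_rack between -0.024 and -0.004 m) or (y of block20_nest in the frame of carrier between -0.052 and -0.032 m and y of block20 in the frame of setup_rack between -0.052 and -0.032 m)) and x of block20 in the frame of setup_rack between -0.013 and 0.013 m and z of block20 in the frame of setup_rack between 0.007 and 0.015 m and ((y of block12_nest in the frame of carrier between 0.032 and 0.052 m and y of block12 in the frame of setup_rack between 0.032 and 0.052 m) or (y of block12_nest in the frame of carrier between 0.004 and 0.024 m and y of block12 in the frame of setup_rack between 0.004 and 0.024 m) or (y of block12_nest in the frame of carrier between -0.024 and -0.004 m and y of block12 in the frame of setup_rack between -0.024 and -0.004 m) or (y of block12_nest in the frame of carrier between -0.052 and -0.032 m and y of block12 in the frame of setup_rack between -0.052 and -0.032 m)) and x of block12 in the frame of setup_rack between -0.013 and 0.013 m and z of block12 in the frame of setup_rack between 0.007 and 0.015 m and ((y of clamp_nest in the frame of carrier between 0.032 and 0.052 m and y of clamp in the frame of setup_rack between 0.032 and 0.052 m) or (y of clamp_nest in the frame of carrier between 0.004 and 0.024 m and y of clamp in the frame of setup_rack between 0.004 and 0.024 m) or (y of clamp_nest in the frame of carrier between -0.024 and -0.004 m and y of clamp in the frame of setup_rack between -0.024 and -0.004 m) or (y of clamp_nest in the frame of carrier between -0.052 and -0.032 m and y of clamp in the frame of setup_rack between -0.052 and -0.032 m)) and x of clamp in the frame of setup_rack between -0.013 and 0.013 m and z of clamp in the frame of setup_rack between 0.007 and 0.015 m); the robot touches nothing.
It also fails if it takes over 90 s, if anything falls off the work surface, if the arm or the gripper's body presses on something with over 40 N, if the wrist force passes 120 N, or if a joint passes its speed limit or range.

### The arm

A 7-joint arm with a two-finger parallel gripper is mounted at the origin on a cart in front of the work surface, level with it; the furniture and walls round the work are solid. World frame = base frame: x ahead of the robot, y to its left, z up, the work surface at z = 0. Lengths are in m, angles in rad, forces in N, time in s.
With the tool pointing down it reaches from about 0.425 to 1.025 m from the base axis. Payload 9.4 kg.
Tool frame: the origin (TCP) lies midway between the tips of the shut fingers; the grasp point (between the pads) lies 19 mm behind it; z points along the fingers, y is the line along which they close (so a half turn about z gives the same grasp; the last joint's range is limited). The gripper opens to 93 mm and grips with 3 to 60 N. Pads are 15 mm wide; open, the fingers measure 128 mm over their backs; the gripper's body (75 mm by 188 mm) begins 65 mm behind the grasp point.
Start: joints at [1.162, 0.599, -0.003, 1.599, 0.002, 0.943, -0.08], TCP at [0.236, -0.685, 0.219] pointing down, gripper open.
Joint ranges: [-2.57, 2.57], [-0.35, 1.97], [-1.29, 1.29], [0.11, 2.56], [-1.05, 4.19], [0.11, 1.86], [-2.63, 2.63]. Speed limits (rad/s): [2.22, 2.22, 3.01, 3.01, 3.14, 3.14, 3.14].

### API

Orientations are given as [roll, pitch, yaw] about the fixed x, y, z axes, in that order (R = Rz(yaw) Ry(pitch) Rx(roll)).
In Python, from rig import * gives the robot as it stands.
- The arm moves only by the shell command python3 -m handwheel 'ROWS'. ROWS is text: rows parted by semicolons, each of 7 numbers parted by spaces: the closure, from -1 (fully open) to 1 (shut), then the shift along the tool's x, y, z in units of 40 mm (1.0 is 40 mm), then the turn, a rotation vector about the tool's x, y, z in units of 5 degrees (1.0 is 5 degrees). A call has 1 to 12 rows; each row shifts and turns the commanded pose from where the row before left it, along the tool's axes as they then stand; what a row does not reach is not made up. A row lasts 1/10 s, in which the tool goes at most 50 mm and 8.59 degrees, less where a joint would pass 70% of its speed; a pose out of reach is approached as far as the arm can. A call is refused whole if a number of a shift passes 1 or a number of a turn 1, either way. A call with a gripper value outside its range is refused whole. The fingers move at their own pace and stop on an object; the grip force is fixed at half the most. Time passes only in rows, so rows that do not move let the fingers close. It gives the time, the measured TCP pose, the force, the opening and the grip force at its end, in the units of the state.
- read_state(): the state, without advancing time (a new reading comes with each control period).
- camera(name): name is "side" or "top"; returns a dict with "color" (384x512x3 uint8, red, green, blue), "mtx" (3x3 intrinsics, pixels), "xyz" and "rotation" of the camera in the world. Camera axes: x right, y down, z forward; pixel columns grow to the right and rows downward; lengths in m; the calibration is good to about 2 mm. A picture is of the moment at which its call begins. There is no depth.
- close_job(): hands the job in; it is judged then, once.
The state is a dict: "time_s": time; "joint_positions": joint angles; "qd": joint speeds; "joint_efforts": joint torques, N m; "tool_pos": TCP position; "ee_rot": TCP orientation; "contact_force": force on the tool from outside, world axes, zero at the start; "wrist_torque": the same for the moment, N m; "width": opening from 0.0 (shut) to 1.0 (fully open); "grip_force": force on a finger pad.
Only numpy, scipy, OpenCV 4.12 (cv2) and the standard library are available. Lean on these libraries where they do the work, as an engineer would, in place of code of your own. Each camera call takes 0.05 s, during which the arm holds its last target. There are 200 camera calls.

## Working session

There is one attempt and no reset: what is moved stays moved. The work goes in short steps, Python scripts to look and compute and a shell command to move; the robot and the scene stay as the last step left them, time stands still between calls to the robot, and variables do not carry over. Pictures are saved under pics/ and viewed, at most 14 in all, crops included, and the job is handed in when it is done.

```bash
mkdir -p pics; python3 - <<'E'
from rig import *
import cv2, numpy as np
for n in ("top","side"):
    c=camera(n); cv2.imwrite(f"pics/{n}0.png",cv2.cvtColor(c["color"],cv2.COLOR_RGB2BGR))
    np.savez(n+".npz",**c); print(n,c["mtx"].round(1).tolist(),np.round(c["xyz"],4),np.round(c["rotation"],4).tolist())
s=read_state(); print({k:np.round(v,3).tolist() for k,v in s.items()})
E
```

```text
top [[484.6, 0.0, 255.9], [0.0, 484.6, 200.3], [0.0, 0.0, 1.0]] [ 0.3312 -0.1601  0.9068] [-3.0703, -0.0286, -1.5531]
side [[390.2, 0.0, 263.6], [0.0, 390.2, 196.9], [0.0, 0.0, 1.0]] [0.0168 0.4118 0.5487] [-2.2087, 0.0131, -2.5694]
{'time_s': 0.1, 'joint_positions': [1.162, 0.6, -0.003, 1.6, 0.002, 0.943, -0.08], 'qd': [0.0, -0.003, -0.001, -0.002, -0.0, 0.002, -0.001], 'joint_efforts': [0.005, -76.654, 1.502, -25.294, -0.052, 0.014, 0.0], 'tool_pos': [0.236, -0.685, 0.218], 'ee_rot': [-3.14, 0.0, 0.332], 'contact_force': [0.478, 0.017, -0.554], 'wrist_torque': [-0.052, 0.031, 0.009], 'grip_force': 0.0, 'width': 1.0}
```

View pics/top0.png

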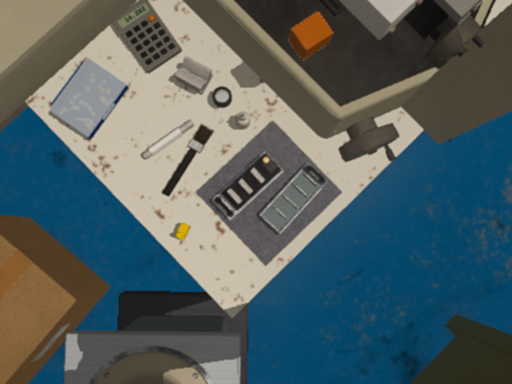

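View pics/side0.png

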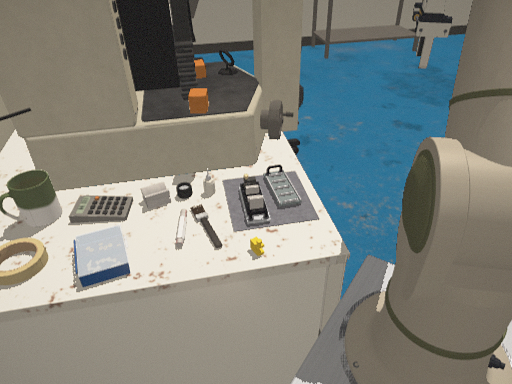

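The top picture shows the carrier (black nests) around (247,185) and the grey rack around (292,199). A yellow decoy clamp sits at (181,231). I'll enlarge both.

```bash
python3 - <<'E'
import cv2
a=cv2.imread("pics/top0.png")[120:270,190:350]; cv2.imwrite("pics/topc.png",cv2.resize(a,None,fx=5,fy=4*1.0 if 0 else 5,interpolation=cv2.INTER_CUBIC)[:, :800][:600])
a=cv2.imread("pics/side0.png")[155:235,220:325]; cv2.imwrite("pics/sidec.png",cv2.resize(a,None,fx=7,fy=7,interpolation=cv2.INTER_CUBIC))
E
```

```text
(no output)
```

View pics/topc.png

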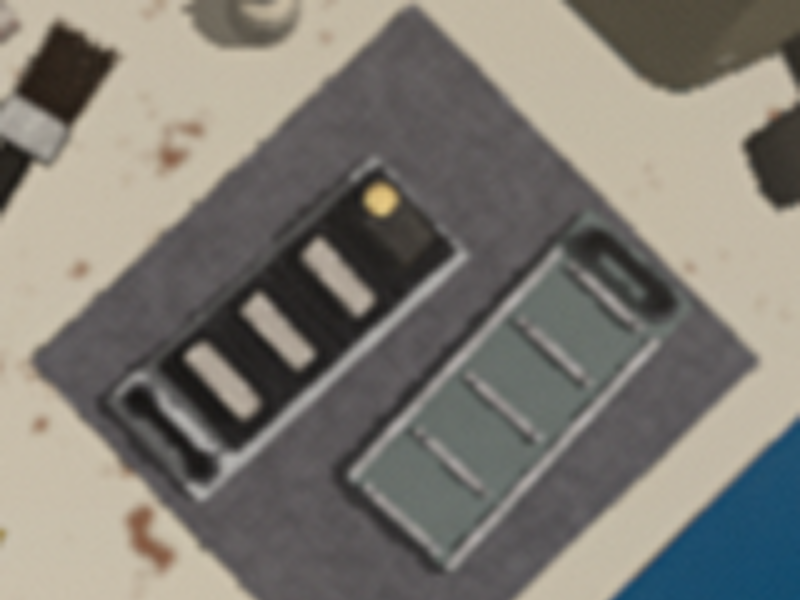

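View pics/sidec.png

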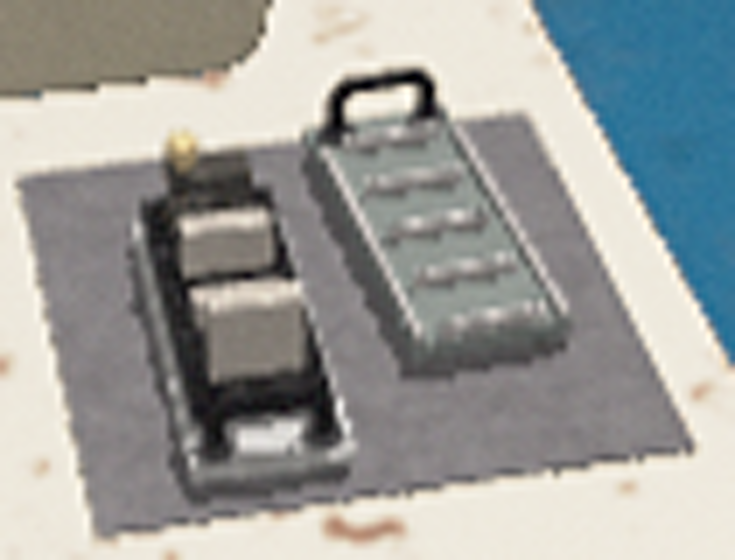

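The carrier's handle is at its lower left end (crop 165,440) and the rack's at its upper right (625,270). From the handle, the carrier holds three steel blocks in places 1–3, then the dark clamp with the yellowish screw in place 4. The yellow C at top image (181,231) lies outside the carrier, so it's the decoy. Next I'll fit both poses and the block heights.

```bash
cat > fit.py <<'E'
import numpy as np, itertools
from scipy.spatial.transform import Rotation as R
from scipy.optimize import least_squares
cam={n:np.load(n+".npz") for n in("top","side")}
def proj(n,P):
    c=cam[n]; q=R.from_euler("xyz",c["rotation"]).inv().apply(np.atleast_2d(P)-c["xyz"]); u=q@c["mtx"].T; return u[:,:2]/u[:,2:]
def W(p,L):
    L=np.atleast_2d(L); c,s=np.cos(p[2]),np.sin(p[2]); return np.c_[p[0]+c*L[:,0]-s*L[:,1],p[1]+s*L[:,0]+c*L[:,1],p[3]+L[:,2]]
T=lambda a:np.array(a)/5+[190,120]
S=lambda a:np.array(a)/7+[220,155]
def fit(obs,x0):
    f=lambda p:np.concatenate([(proj(n,W(p,L)+[0,0,0])-uv).ravel() for n,L,uv in obs]+[[(p[3]-.002)*1000]])
    r=least_squares(f,x0,loss="soft_l1"); return r
E
python3 - <<'E'
from fit import *
ribs=np.array([[s*.018,y,.017] for y in(.056,.028,0,-.028,-.056) for s in(-1,1)])
t=T([(570,265),(637,328),(520,320),(587,383),(470,375),(537,441),(418,428),(482,494),(368,485),(435,550)])
s=S([(350,143),(430,130),(368,187),(455,175),(390,230),(480,215),(418,277),(512,262),(450,322),(540,308)])
for o in([("top",ribs,t)],[("side",ribs,s)],[("top",ribs,t),("side",ribs,s)]):
    r=fit(o,[.35,-.25,-.7,.002]); print("rack",r.x.round(4),r.cost)
bt=T([(195,350),(250,413),(252,300),(303,362),(313,245),(363,310),(380,198)])
best=[]
for h in itertools.permutations((.03,.02,.012)):
    L=np.array([[q*.015,y,.017+hh] for y,hh in zip((.042,.014,-.014),h) for q in(1,-1)])
    corn=np.array([[.026,-.058,.009],[-.026,-.058,.009]])
    o=[("top",L,bt[:6]),("top",corn,T([(375,158),(467,255)]))]
    for vis in(0,1):
        so=[("side",L[2*vis:2*vis+2],S([(195,290),(300,282)])),("side",L[4:6],S([(180,218),(270,210)]))]
        r=fit(o+so,[.35,-.15,2.4,.002]); best.append((r.cost,h,vis,r.x.round(4)))
for b in sorted(best,key=lambda b:b[0])[:6]: print(b)
E
```

```text
rack [ 3.9430e-01 -2.4820e-01 -2.3034e+00  1.9000e-03] 2.0203278076904705
rack [ 3.9330e-01 -2.4260e-01 -2.2764e+00  1.9000e-03] 4.805066615899334
rack [ 3.948e-01 -2.480e-01 -2.299e+00 -1.100e-03] 10.19953428907162
(np.float64(2.847957622341148), (0.03, 0.012, 0.02), 1, array([ 0.4289, -0.1755,  0.7631,  0.002 ]))
(np.float64(4.195300455662531), (0.03, 0.012, 0.02), 0, array([ 0.4293, -0.1754,  0.7542,  0.0023]))
(np.float64(7.537223048239769), (0.02, 0.012, 0.03), 1, array([ 0.4288, -0.1752,  0.7569,  0.0013]))
(np.float64(8.635717132360949), (0.03, 0.02, 0.012), 0, array([ 0.4294, -0.1755,  0.7564,  0.003 ]))
(np.float64(9.68967417452966), (0.012, 0.02, 0.03), 1, array([ 0.4291, -0.1751,  0.7532, -0.0037]))
(np.float64(11.954877831652707), (0.03, 0.02, 0.012), 1, array([ 0.4289, -0.1755,  0.7666,  0.002 ]))
```

```bash
python3 - <<'E'
from fit import *; import cv2
def box(im,n,p,c,d,col,k,off):
    pts=np.array([[c[0]+sx*d[0]/2,c[1]+sy*d[1]/2,c[2]+sz*d[2]] for sx in(-1,1) for sy in(-1,1) for sz in(0,1)])
    u=((proj(n,W(p,pts))-off)*k).astype(int)
    for a in range(8):
        for b in range(a):
            if bin(a^b).count("1")==1: cv2.line(im,tuple(map(int,u[a])),tuple(map(int,u[b])),col,1,cv2.LINE_AA)
def draw(n,off,k,size,h,pc,pr):
    im=cv2.imread(f"pics/{n}0.png")[off[1]:off[1]+size[1],off[0]:off[0]+size[0]]; im=cv2.resize(im,None,fx=k,fy=k,interpolation=cv2.INTER_CUBIC)
    for y,hh,col in zip((.042,.014,-.014),h,((0,0,255),(0,255,0),(255,0,0))): box(im,n,pc,(0,y,.017),(.03,.009,hh),col,k,off)
    box(im,n,pc,(0,-.042,.017),(.028,.016,.024),(0,255,255),k,off)
    box(im,n,pc,(0,.01,.0),(.052,.136,.009),(255,255,0),k,off)
    box(im,n,pr,(0,.01,.0),(.054,.136,.015),(255,0,255),k,off)
    for y in(.056,.028,0,-.028,-.056): box(im,n,pr,(0,y,.011),(.036,.003,.006),(0,200,255),k,off)
    return im
pr=[.394,-.2482,-2.303,.002]
a=[draw("side",(225,160),5,(80,75),h,[.4290,-.1755,.760,.002],pr) for h in((.03,.012,.02),(.02,.03,.012))]
b=draw("top",(200,140),5,(80,75),(.03,.012,.02),[.4290,-.1755,.760,.002],pr); b=draw("top",(205,145),6,(130,95),(.03,.012,.02),[.4290,-.1755,.760,.002],pr)
cv2.imwrite("pics/ovs.png",np.hstack(a)); cv2.imwrite("pics/ovt.png",b)
E
```

```text
(no output)
```

View pics/ovs.png

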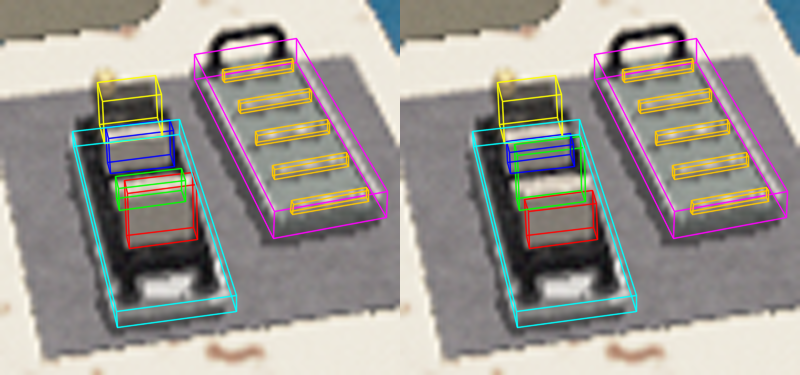

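View pics/ovt.png

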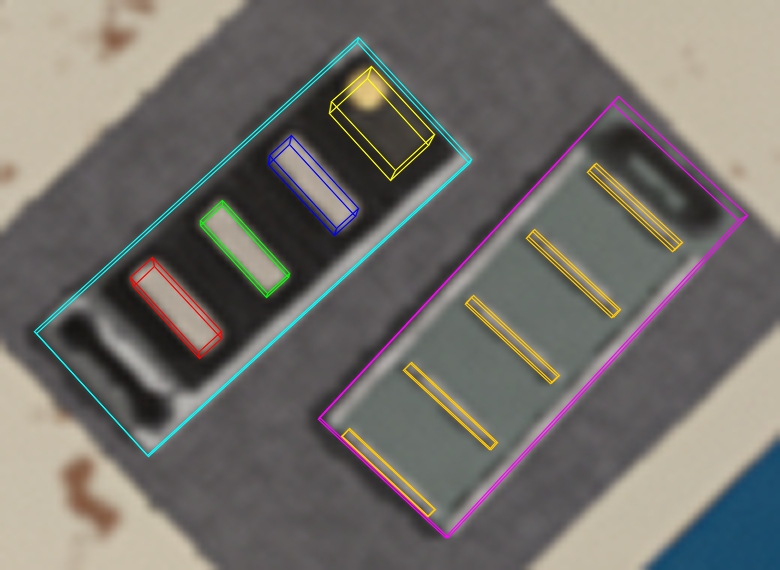

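The overlays fit. From the carrier handle the order is 30 mm (red), 12 mm (green), 20 mm (blue), clamp (yellow). Carrier pose is (0.429,-0.1755, yaw 0.760), rack (0.394,-0.248, yaw -2.303). Now I'll set targets and check clearance to the projector.

```bash
cat > go.py <<'E'
import sys; from fit import *; from rig import read_state
PC=[.429,-.1755,.760,.002]; PR=[.394,-.2482,-2.303,.002]
def tgt(w,i,z):
    p=PC if w=="c" else PR; P=W(p,[0,(.042,.014,-.014,-.042)[i-1],0])[0]
    yaw=(p[2]+np.pi/2-np.pi) if w=="c" else (p[2]+np.pi/2)
    return np.r_[P[:2],z],yaw
def show(P,yaw):
    s=read_state(); Rt=R.from_euler("xyz",s["ee_rot"]); d=Rt.inv().apply(P-np.array(s["tool_pos"]))/.04
    G=R.from_euler("xyz",[np.pi,0,yaw]); t=np.degrees((Rt.inv()*G).as_rotvec())/5
    d2=G.inv().apply(P-np.array(s["tool_pos"]))/.04
    print("target",P.round(4),"shift now-axes",d.round(2),"goal-axes",d2.round(2),"turn",t.round(2),"F",np.round(s["contact_force"],1),"t",round(s["time_s"],1))
if __name__=="__main__": show(*tgt(sys.argv[1],int(sys.argv[2]),float(sys.argv[3])))
E
python3 - <<'E'
from fit import *
def tri(a,b):
    r=least_squares(lambda P:np.r_[proj("top",P)[0]-a,proj("side",P)[0]-b],[.5,-.3,.1]); return r.x.round(3),round(r.cost,1)
print("wheel",tri((368,140),(275,118)))
for z in(0,.1,.15,.2):
    c=cam["top"]; r=R.from_euler("xyz",c["rotation"]).apply(np.linalg.inv(c["mtx"])@[326,138,1]); print(z,(c["xyz"]+r*(z-c["xyz"][2])/r[2]).round(3))
E
python3 go.py c 1 .12; python3 go.py r 1 .12
python3 -m handwheel '-1 0 0 0 0 0 1;-1 0 0 0 0 0 1;-1 0 0 0 0 0 1;-1 0 0 0 0 0 1;-1 0 0 0 0 0 1;-1 0 0 0 0 0 1;-1 0 0 0 0 0 1;-1 0 0 0 0 0 1;-1 0 0 0 0 0 1;-1 0 0 0 0 0 1;-1 0 0 0 0 0 1;-1 0 0 0 0 0 1'; python3 go.py c 1 .12
```

```text
wheel (array([ 0.491, -0.365,  0.122]), np.float64(0.1))
0 [ 0.518 -0.316  0.   ]
0.1 [ 0.497 -0.299  0.1  ]
0.15 [ 0.487 -0.29   0.15 ]
0.2 [ 0.477 -0.282  0.2  ]
target [ 0.4001 -0.1451  0.12  ] shift now-axes [  8.28 -11.42   2.46] goal-axes [ -6.96 -12.27   2.45] turn [-1.000e-02  1.000e-02  1.309e+01] F [ 0.5  0.  -0.6] t 0.1
target [ 0.4252 -0.2763  0.12  ] shift now-axes [ 7.8  -8.12  2.46] goal-axes [ -3.31 -10.76   2.45] turn [-1.000e-02  1.000e-02  1.219e+01] F [ 0.5  0.  -0.6] t 0.1
time_s: 1.3
tool_pos: [0.2361, -0.6852, 0.2181]
ee_rot: [-3.141, 0.001, -0.719]
contact_force: [-0.2, 0.7, 0.2]
width: 1.0
grip_force: 0.0
target [ 0.4001 -0.1451  0.12  ] shift now-axes [ -5.81 -12.86   2.46] goal-axes [ -6.96 -12.27   2.45] turn [-0.    0.01  1.05] F [-0.2  0.7  0.2] t 1.3
```

```bash
python3 -m handwheel '-0.1 0 0 0 0 0 1;-0.1 -.6 -1 0 0 0 0;-0.1 -.6 -1 0 0 0 0;-0.1 -.6 -1 0 0 0 0;-0.1 -.6 -1 0 0 0 0;-0.1 -.6 -1 0 0 0 0;-0.1 -.6 -1 0 0 0 0;-0.1 -.6 -1 0.2 0 0 0;-0.1 -.6 -1 0.4 0 0 0;-0.1 -.6 -1 0.4 0 0 0;-0.1 -.6 -1 0.4 0 0 0;-0.1 -.5 -1 .4 0 0 0'; python3 go.py c 1 .12
```

```text
time_s: 2.5
tool_pos: [0.3717, -0.1908, 0.1462]
ee_rot: [-3.141, -0.0, -0.803]
contact_force: [0.8, -0.3, 0.5]
width: 0.552
grip_force: 0.0
target [ 0.4001 -0.1451  0.12  ] shift now-axes [-0.33 -1.3   0.66] goal-axes [-0.34 -1.3   0.66] turn [-0.   -0.    0.09] F [ 0.8 -0.3  0.5] t 2.5
```

```bash
python3 -m handwheel '-0.1 0 0 0 0 0 0;-0.1 0 0 0 0 0 0'; python3 go.py c 1 .08
```

```text
time_s: 2.7
tool_pos: [0.3721, -0.192, 0.1463]
ee_rot: [3.141, 0.001, -0.8]
contact_force: [0.9, -0.5, 0.3]
width: 0.552
grip_force: 0.0
target [ 0.4001 -0.1451  0.08  ] shift now-axes [-0.35 -1.32  1.66] goal-axes [-0.37 -1.32  1.66] turn [0.01 0.01 0.13] F [ 0.9 -0.5  0.3] t 2.7
```

```bash
python3 -m handwheel '-0.1 -.12 -.44 .5 0 0 .13;-0.1 -.12 -.44 .5 0 0 0;-0.1 -.12 -.44 .6 0 0 0;-0.1 0 0 0 0 0 0'; python3 go.py c 1 .031
python3 - <<'E'
from rig import *; import cv2
a=camera("top")["color"][120:270,190:350,::-1]; b=camera("side")["color"][150:230,200:310,::-1]
cv2.imwrite("pics/h1.png",np.hstack([cv2.resize(a,(480,450),interpolation=2),cv2.resize(b,(320,233),interpolation=2).repeat(1,0)[:233]]) if 0 else cv2.resize(a,(640,600),interpolation=2)) if 0 else None
import numpy as np
A=cv2.resize(a,(400,375),interpolation=2); B=cv2.resize(b,(400,291),interpolation=2); B=cv2.copyMakeBorder(B,0,84,0,0,0)
cv2.imwrite("pics/h1.png",np.hstack([A,B]))
E
```

```text
time_s: 3.1
tool_pos: [0.4005, -0.1459, 0.0811]
ee_rot: [3.141, 0.002, -0.814]
contact_force: [0.7, 0.3, -0.2]
width: 0.55
grip_force: 0.0
target [ 0.4001 -0.1451  0.031 ] shift now-axes [-0.02 -0.01  1.25] goal-axes [-0.02 -0.01  1.25] turn [ 0.01  0.02 -0.03] F [ 0.7  0.3 -0.2] t 3.1
```

View pics/h1.png

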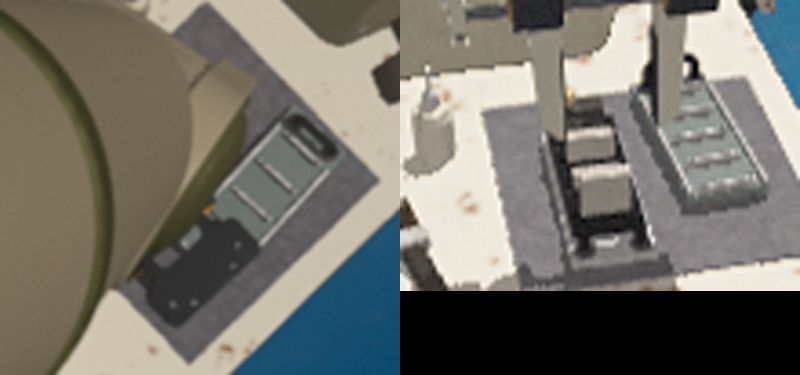

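The fingers straddle block 30 (its top is at side crop 603,172; tips at 555,140 and 665,125). Descending and gripping.

```bash
python3 -c "
from fit import *
print(proj('side',[[.4005,-.1459,.0811],[.4001,-.1451,.049]]).round(1))"
python3 -m handwheel '-0.1 0 0 .4 0 0 0;-0.1 -.02 0 .4 0 0 0;-0.1 0 0 .4 0 0 0;-0.1 0 0 .04 0 0 0;.1 0 0 0 0 0 0;.3 0 0 0 0 0 0;1 0 0 0 0 0 0;1 0 0 0 0 0 0;1 0 0 0 0 0 0;1 0 0 0 0 0 0'; python3 go.py c 1 .031
```

```text
[[256.7 184. ]
 [257.  196.5]]
time_s: 4.2
tool_pos: [0.4017, -0.145, 0.0341]
ee_rot: [-3.139, -0.003, -0.812]
contact_force: [3.0, 3.6, 6.6]
width: 0.321
grip_force: 30.0
target [ 0.4001 -0.1451  0.031 ] shift now-axes [-0.03  0.03  0.08] goal-axes [-0.03  0.03  0.08] turn [-0.03 -0.03 -0.02] F [3.  3.6 6.6] t 4.2
```

```bash
python3 -m handwheel '1 0 0 -.25 0 0 0;1 0 0 -.4 0 0 0;1 0 0 -.6 0 0 0;1 0 0 -.5 0 0 0;1 0 0 0 0 0 0'; python3 go.py r 1 .085
```

```text
time_s: 4.7
tool_pos: [0.4004, -0.1456, 0.1054]
ee_rot: [-3.139, -0.003, -0.814]
contact_force: [0.6, 0.8, -0.9]
width: 0.315
grip_force: 30.0
target [ 0.4252 -0.2763  0.085 ] shift now-axes [2.8  1.79 0.52] goal-axes [2.65 2.01 0.51] turn [-0.02 -0.04 -0.94] F [ 0.6  0.8 -0.9] t 4.7
```

```bash
python3 -m handwheel '1 0 0 0 0 0 -.94;1 .44 .33 0 0 0 0;1 .44 .33 0 0 0 0;1 .44 .34 0 0 0 0;1 .44 .33 0.1 0 0 0;1 .44 .34 .2 0 0 0;1 .44 .34 .2 0 0 0;1 0 0 0 0 0 0'; python3 go.py r 1 .028
python3 - <<'E'
from rig import *; import cv2
cv2.imwrite("pics/h2.png",cv2.resize(camera("side")["color"][130:230,200:330,::-1],None,fx=5,fy=5,interpolation=2))
E
```

```text
time_s: 5.5
tool_pos: [0.4243, -0.2784, 0.0819]
ee_rot: [3.141, -0.0, -0.735]
contact_force: [-0.3, -0.4, -0.7]
width: 0.317
grip_force: 30.0
target [ 0.4252 -0.2763  0.028 ] shift now-axes [-0.02 -0.06  1.35] goal-axes [-0.02 -0.05  1.35] turn [ 0.01 -0.01 -0.03] F [-0.3 -0.4 -0.7] t 5.5
```

View pics/h2.png

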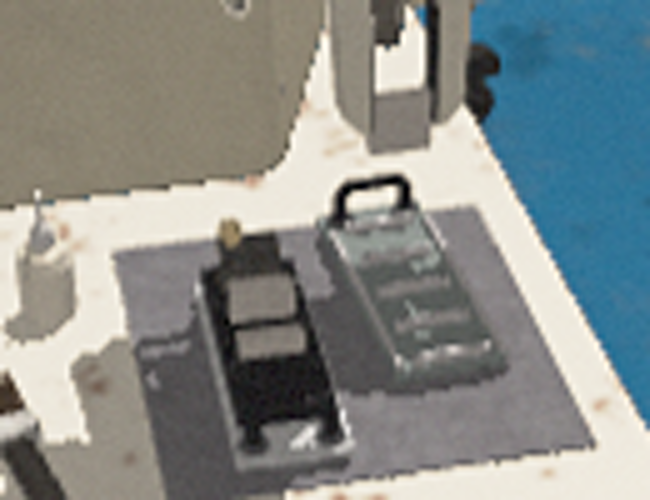

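```bash
python3 -m handwheel '1 -.02 -.05 .4 0 0 0;1 0 0 .4 0 0 0;1 0 0 .3 0 0 0;1 0 0 .1 0 0 0;1 0 0 0 0 0 0'; for i in 1 ; do python3 go.py r 1 .028; done; python3 -m handwheel '1 0 0 .06 0 0 0;1 0 0 0 0 0 0';  python3 go.py r 1 .028
```

```text
time_s: 6.05
tool_pos: [0.4249, -0.2732, 0.0346]
ee_rot: [3.141, 0.001, -0.732]
contact_force: [1.1, -0.2, -0.8]
width: 0.321
grip_force: 30.0
target [ 0.4252 -0.2763  0.028 ] shift now-axes [0.06 0.05 0.16] goal-axes [0.06 0.05 0.16] turn [0.   0.02 0.01] F [ 1.1 -0.2 -0.8] t 6.0
time_s: 6.25
tool_pos: [0.4254, -0.2737, 0.0329]
ee_rot: [-3.142, -0.0, -0.732]
contact_force: [-0.0, -0.1, -0.3]
width: 0.318
grip_force: 30.0
target [ 0.4252 -0.2763  0.028 ] shift now-axes [0.04 0.05 0.12] goal-axes [0.04 0.05 0.12] turn [-0. -0.  0.] F [-0.  -0.1 -0.3] t 6.2
```

```bash
python3 -m handwheel '1 .04 .05 .06 0 0 0;1 0 0 .04 0 0 0;1 0 0 0 0 0 0';  python3 -m handwheel '1 0 0 .05 0 0 0;1 0 0 0 0 0 0'; python3 -m handwheel '1 0 0 .05 0 0 0;1 0 0 0 0 0 0'; 
```

```text
time_s: 6.55
tool_pos: [0.4251, -0.2764, 0.0285]
ee_rot: [3.142, 0.0, -0.732]
contact_force: [-0.3, 0.1, -0.2]
width: 0.318
grip_force: 30.0
time_s: 6.75
tool_pos: [0.4254, -0.2765, 0.0277]
ee_rot: [-3.141, -0.001, -0.732]
contact_force: [-2.1, 1.9, 16.5]
width: 0.314
grip_force: 30.0
time_s: 6.95
tool_pos: [0.4258, -0.2768, 0.0265]
ee_rot: [-3.141, -0.003, -0.732]
contact_force: [-1.8, 2.6, 29.8]
width: 0.316
grip_force: 30.0
```

```bash
python3 -m handwheel '1 0 0 -.04 0 0 0;.2 0 0 0 0 0 0;.05 0 0 0 0 0 0;.05 0 0 0 0 0 0;.05 0 0 0 0 0 0;.05 0 0 -.3 0 0 0;.05 0 0 -.6 0 0 0;-.1 0 0 -.6 0 0 0;-.1 0 0 0 0 0 0'; python3 go.py c 2 .08
```

```text
time_s: 7.85
tool_pos: [0.4262, -0.277, 0.0892]
ee_rot: [-3.141, -0.004, -0.732]
contact_force: [0.0, -0.6, -1.1]
width: 0.544
grip_force: 0.0
target [ 0.4194 -0.1654  0.08  ] shift now-axes [-1.99 -1.96  0.22] goal-axes [-2.14 -1.8   0.23] turn [-0.01 -0.05  0.9 ] F [ 0.  -0.6 -1.1] t 7.8
```

```bash
python3 -m handwheel '-.1 0 0 0 0 0 .9;-.1 -.43 -.36 0 0 0 0;-.1 -.43 -.36 0 0 0 0;-.1 -.43 -.36 0 0 0 0;-.1 -.43 -.36 0 0 0 0;-.1 -.42 -.36 0.2 0 0 0;-.1 0 0 0 0 0 0'; python3 go.py c 2 .026
python3 - <<'E'
from rig import *; import cv2
cv2.imwrite("pics/h3.png",cv2.resize(camera("side")["color"][130:230,200:330,::-1],None,fx=5,fy=5,interpolation=2))
E
```

```text
time_s: 8.55
tool_pos: [0.4176, -0.1618, 0.0776]
ee_rot: [3.141, 0.003, -0.807]
contact_force: [-0.4, -0.4, 1.0]
width: 0.554
grip_force: 0.0
target [ 0.4194 -0.1654  0.026 ] shift now-axes [0.1  0.03 1.29] goal-axes [0.09 0.03 1.29] turn [0.   0.03 0.05] F [-0.4 -0.4  1. ] t 8.6
```

View pics/h3.png

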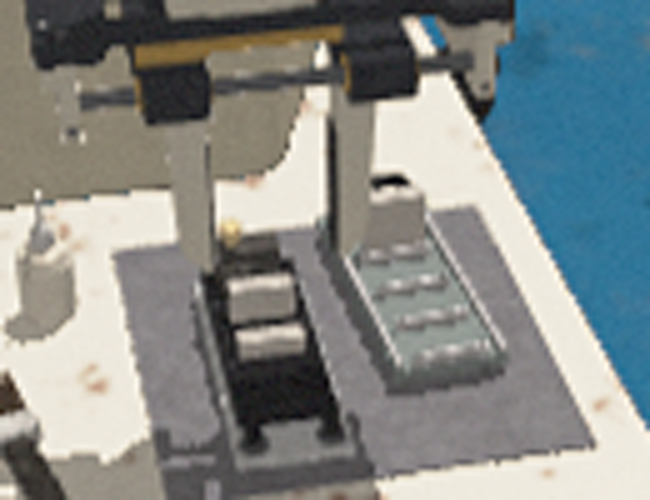

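Block 30 stands upright in bay 1 (395,215), so I'm carrying on with block 12.

```bash
python3 -m handwheel '-0.1 .09 .03 .4 0 0 .05;-0.1 0 0 .4 0 0 0;-0.1 0 0 .3 0 0 0;-0.1 0 0 .1 0 0 0;-.1 0 0 0 0 0 0'; python3 go.py c 2 .026
```

```text
time_s: 9.1
tool_pos: [0.4197, -0.1689, 0.0299]
ee_rot: [3.141, 0.0, -0.816]
contact_force: [-0.1, 0.2, -0.1]
width: 0.55
grip_force: 0.0
target [ 0.4194 -0.1654  0.026 ] shift now-axes [-0.07 -0.05  0.1 ] goal-axes [-0.07 -0.06  0.1 ] turn [ 0.01  0.01 -0.06] F [-0.1  0.2 -0.1] t 9.1
```

```bash
python3 -m handwheel '-.1 -.07 -.05 .1 0 0 0;-.1 0 0 0 0 0 0;.2 0 0 0 0 0 0'; python3 -m handwheel '.3 0 0 0 0 0 0;1 0 0 0 0 0 0;1 0 0 0 0 0 0;1 0 0 0 0 0 0'; python3 go.py c 2 .026
```

```text
time_s: 9.4
tool_pos: [0.4196, -0.1645, 0.0265]
ee_rot: [-3.141, -0.0, -0.814]
contact_force: [0.4, -0.1, 0.3]
width: 0.508
grip_force: 0.0
time_s: 9.8
tool_pos: [0.4203, -0.1643, 0.0264]
ee_rot: [-3.141, -0.001, -0.814]
contact_force: [3.3, 3.4, 3.0]
width: 0.312
grip_force: 30.0
target [ 0.4194 -0.1654  0.026 ] shift now-axes [0.   0.03 0.01] goal-axes [0.   0.03 0.01] turn [-0.01 -0.01 -0.04] F [3.3 3.4 3. ] t 9.8
```

```bash
python3 -m handwheel '1 0 0 -.25 0 0 0;1 0 0 -.4 0 0 0;1 0 0 -.5 0 0 0;1 0 0 -.4 0 0 0;1 0 0 0 0 0 0;1 0 0 0 0 0 0'; python3 go.py r 2 .075
```

```text
time_s: 10.4
tool_pos: [0.4193, -0.1647, 0.0885]
ee_rot: [-3.141, -0.001, -0.815]
contact_force: [-0.0, -0.2, -1.0]
width: 0.312
grip_force: 30.0
target [ 0.4044 -0.2576  0.075 ] shift now-axes [1.43 1.86 0.34] goal-axes [1.28 1.97 0.34] turn [-0.   -0.01 -0.95] F [-0.  -0.2 -1. ] t 10.4
```

```bash
python3 -m handwheel '1 0 0 0 0 0 -.95;1 .26 .4 0 0 0 0;1 .26 .4 0 0 0 0;1 .26 .4 0 0 0 0;1 .25 .39 0.1 0 0 0;1 .25 .38 .2 0 0 0;1 0 0 0 0 0 0;1 0 0 0 0 0 0;1 0 0 0 0 0 0'; python3 go.py r 2 .03
```

```text
time_s: 11.3
tool_pos: [0.4047, -0.2566, 0.076]
ee_rot: [-3.142, 0.001, -0.731]
contact_force: [-0.1, 0.0, -1.1]
width: 0.31
grip_force: 30.0
target [ 0.4044 -0.2576  0.03  ] shift now-axes [0.01 0.02 1.15] goal-axes [0.01 0.02 1.15] turn [-0.    0.01  0.01] F [-0.1  0.  -1.1] t 11.3
```

```bash
python3 -m handwheel '1 0 0.02 .4 0 0 0;1 0 0 .4 0 0 0;1 0 0 .3 0 0 0;1 0 0 0.1 0 0 0;1 0 0 .06 0 0 0;1 0 0 0 0 0 0;1 0 0 0 0 0 0'; python3 go.py r 2 .021;  python3 -m handwheel '1 0 0 .05 0 0 0;1 0 0 0 0 0 0;1 0 0 0 0 0 0'; python3 -m handwheel '1 0 0 .05 0 0 0;1 0 0 0 0 0 0;1 0 0 0 0 0 0'
```

```text
time_s: 12.0
tool_pos: [0.4045, -0.2581, 0.0262]
ee_rot: [-3.142, -0.0, -0.732]
contact_force: [-0.4, -0.9, -0.6]
width: 0.314
grip_force: 30.0
target [ 0.4044 -0.2576  0.021 ] shift now-axes [-0.01 -0.01  0.13] goal-axes [-0.01 -0.01  0.13] turn [-0.   -0.01  0.  ] F [-0.4 -0.9 -0.6] t 12.0
time_s: 12.3
tool_pos: [0.4044, -0.2581, 0.0239]
ee_rot: [-3.142, -0.0, -0.732]
contact_force: [-0.1, -0.1, -0.0]
width: 0.308
grip_force: 30.0
time_s: 12.6
tool_pos: [0.4043, -0.2581, 0.0217]
ee_rot: [3.142, 0.0, -0.732]
contact_force: [-0.3, 0.5, -0.4]
width: 0.311
grip_force: 30.0
```

```bash
python3 -m handwheel '1 0 0 .03 0 0 0;1 0 0 0 0 0 0'; python3 -m handwheel '1 0 0 .02 0 0 0;1 0 0 0 0 0 0'
```

```text
time_s: 12.8
tool_pos: [0.4043, -0.2581, 0.0205]
ee_rot: [3.142, 0.0, -0.732]
contact_force: [-0.4, -0.8, -0.3]
width: 0.312
grip_force: 30.0
time_s: 13.0
tool_pos: [0.4044, -0.2581, 0.0203]
ee_rot: [-3.141, -0.0, -0.732]
contact_force: [-1.3, 0.4, 11.0]
width: 0.308
grip_force: 30.0
```

Contact came at the expected floor height, so I'm releasing.

```bash
python3 -m handwheel '1 0 0 -.01 0 0 0;.2 0 0 0 0 0 0;.05 0 0 0 0 0 0;.05 0 0 0 0 0 0;.05 0 0 0 0 0 0;.05 0 0 -.3 0 0 0;.05 0 0 -.6 0 0 0;-.1 0 0 -.5 0 0 0;-.1 0 0 0 0 0 0;-.1 0 0 0 0 0 0'; python3 go.py c 3 .08
```

```text
time_s: 14.0
tool_pos: [0.4047, -0.2581, 0.0769]
ee_rot: [-3.141, -0.001, -0.732]
contact_force: [0.3, 0.8, -0.4]
width: 0.552
grip_force: 0.0
target [ 0.4386 -0.1856  0.08  ] shift now-axes [-0.58 -1.91 -0.08] goal-axes [-0.73 -1.86 -0.08] turn [-0.01 -0.02  0.91] F [ 0.3  0.8 -0.4] t 14.0
```

```bash
python3 -m handwheel '-.1 0 0 -.05 0 0 .91;-.1 -.15 -.38 0 0 0 0;-.1 -.15 -.38 0 0 0 0;-.1 -.15 -.38 0 0 0 0;-.1 -.14 -.36 0 0 0 0;-.1 -.14 -.36 0 0 0 0;-.1 0 0 0 0 0 0;-.1 0 0 0 0 0 0;-.1 0 0 0 0 0 0'; python3 go.py c 3 .028
```

```text
time_s: 14.9
tool_pos: [0.4376, -0.1865, 0.078]
ee_rot: [3.141, 0.0, -0.812]
contact_force: [0.8, -0.1, -0.1]
width: 0.549
grip_force: 0.0
target [ 0.4386 -0.1856  0.028 ] shift now-axes [ 0.   -0.03  1.25] goal-axes [ 0.   -0.03  1.25] turn [ 0.01  0.   -0.02] F [ 0.8 -0.1 -0.1] t 14.9
```

```bash
python3 -m handwheel '-0.1 0 -.03 .4 0 0 0;-0.1 0 0 .4 0 0 0;-0.1 0 0 .3 0 0 0;-0.1 0 0 .15 0 0 0;-.1 0 0 0 0 0 0;.2 0 0 0 0 0 0;.3 0 0 0 0 0 0;1 0 0 0 0 0 0;1 0 0 0 0 0 0;1 0 0 0 0 0 0'; python3 go.py c 3 .028;  python3 -m handwheel '1 0 0 -.25 0 0 0;1 0 0 -.4 0 0 0;1 0 0 -.5 0 0 0;1 0 0 -.4 0 0 0;1 0 0 0 0 0 0;1 0 0 0 0 0 0'; python3 go.py r 3 .075
```

```text
time_s: 15.9
tool_pos: [0.4398, -0.1847, 0.0287]
ee_rot: [-3.141, -0.001, -0.811]
contact_force: [1.4, 1.7, 6.8]
width: 0.319
grip_force: 30.0
target [ 0.4386 -0.1856  0.028 ] shift now-axes [-0.    0.04  0.02] goal-axes [-0.    0.04  0.02] turn [-0.01 -0.01  0.  ] F [1.4 1.7 6.8] t 15.9
time_s: 16.5
tool_pos: [0.4391, -0.1847, 0.0905]
ee_rot: [-3.141, -0.001, -0.811]
contact_force: [-0.8, -0.2, 0.0]
width: 0.32
grip_force: 30.0
target [ 0.3836 -0.2388  0.075 ] shift now-axes [0.03 1.94 0.39] goal-axes [-0.13  1.93  0.39] turn [-0.   -0.01 -0.9 ] F [-0.8 -0.2  0. ] t 16.5
```

```bash
python3 -m handwheel '1 0 0 0 0 0 -.9;1 -.03 .4 0 0 0 0;1 -.03 .4 0 0 0 0;1 -.03 .4 0 0 0 0;1 -.02 .38 0.15 0 0 0;1 -.02 .35 .2 0 0 0;1 0 0 0 0 0 0;1 0 0 0 0 0 0;1 0 0 0 0 0 0'; python3 go.py r 3 .03
```

```text
time_s: 17.4
tool_pos: [0.3841, -0.2383, 0.0761]
ee_rot: [-3.141, 0.0, -0.732]
contact_force: [-0.9, 0.5, -0.6]
width: 0.319
grip_force: 30.0
target [ 0.3836 -0.2388  0.03  ] shift now-axes [0.   0.02 1.15] goal-axes [0.   0.02 1.15] turn [-0.  0.  0.] F [-0.9  0.5 -0.6] t 17.4
```

```bash
python3 -m handwheel '1 0 .02 .4 0 0 0;1 0 0 .4 0 0 0;1 0 0 .3 0 0 0;1 0 0 0.1 0 0 0;1 0 0 .05 0 0 0;1 0 0 0 0 0 0;1 0 0 0 0 0 0';  python3 -m handwheel '1 0 0 .06 0 0 0;1 0 0 0 0 0 0;1 0 0 0 0 0 0'; python3 -m handwheel '1 0 0 .03 0 0 0;1 0 0 0 0 0 0'
```

```text
time_s: 18.1
tool_pos: [0.3833, -0.2393, 0.0267]
ee_rot: [-3.141, -0.001, -0.733]
contact_force: [-0.8, -0.7, -0.3]
width: 0.317
grip_force: 30.0
time_s: 18.4
tool_pos: [0.3831, -0.2394, 0.0239]
ee_rot: [-3.142, -0.0, -0.733]
contact_force: [0.1, 0.7, 0.4]
width: 0.317
grip_force: 30.0
time_s: 18.6
tool_pos: [0.3831, -0.2394, 0.0227]
ee_rot: [-3.142, -0.0, -0.733]
contact_force: [1.1, -0.2, 1.8]
width: 0.316
grip_force: 30.0
```

Light contact at the predicted height. Releasing, then going for the clamp.

```bash
python3 -m handwheel '.2 0 0 0 0 0 0;.05 0 0 0 0 0 0;.05 0 0 0 0 0 0;.05 0 0 0 0 0 0;.05 0 0 -.3 0 0 0;.05 0 0 -.6 0 0 0;-.1 0 0 -.6 0 0 0;-.1 0 0 -.1 0 0 0;-.1 0 0 0 0 0 0;-.1 0 0 0 0 0 0'; python3 go.py c 4 .085
```

```text
time_s: 19.6
tool_pos: [0.3829, -0.2391, 0.0861]
ee_rot: [3.141, 0.0, -0.732]
contact_force: [0.1, -1.2, 0.4]
width: 0.549
grip_force: 0.0
target [ 0.4579 -0.2059  0.085 ] shift now-axes [ 0.84 -1.87  0.03] goal-axes [ 0.69 -1.93  0.03] turn [0.  0.  0.9] F [ 0.1 -1.2  0.4] t 19.6
```

```bash
python3 -m handwheel '-.1 0 0 0 0 0 .9;-.1 .14 -.39 0 0 0 0;-.1 .14 -.39 0 0 0 0;-.1 .14 -.39 0 0 0 0;-.1 .14 -.38 0 0 0 0;-.1 .13 -.38 0 0 0 0;-.1 0 0 0 0 0 0;-.1 0 0 0 0 0 0;-.1 0 0 0 0 0 0'; python3 go.py c 4 .029
python3 - <<'E'
from rig import *; import cv2
cv2.imwrite("pics/h4.png",cv2.resize(camera("side")["color"][130:230,200:330,::-1],None,fx=5,fy=5,interpolation=2))
E
```

```text
time_s: 20.5
tool_pos: [0.4571, -0.2065, 0.0865]
ee_rot: [3.141, 0.001, -0.812]
contact_force: [0.0, -0.3, -0.3]
width: 0.546
grip_force: 0.0
target [ 0.4579 -0.2059  0.029 ] shift now-axes [ 0.01 -0.03  1.44] goal-axes [ 0.   -0.02  1.44] turn [ 0.01  0.01 -0.01] F [ 0.  -0.3 -0.3] t 20.5
```

View pics/h4.png

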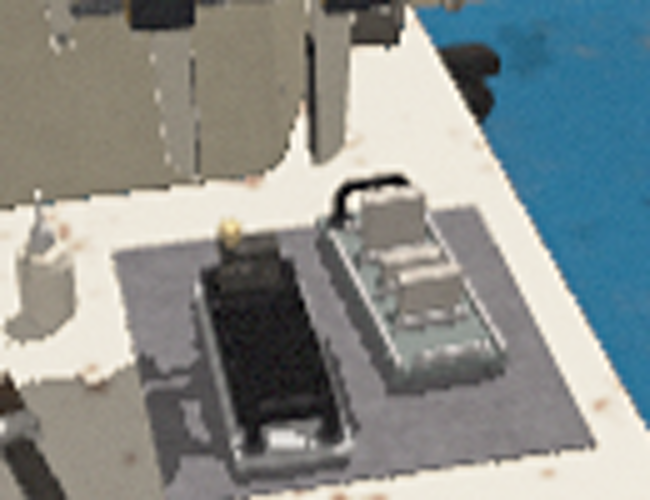

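Blocks 30, 12 and 20 stand in bays 1–3 (395,215; 410,260; 428,290). The dark clamp with its yellowish screw is at (250,255), under the fingers.

```bash
python3 -m handwheel '-0.1 0 -.02 .4 0 0 0;-0.1 0 0 .4 0 0 0;-0.1 0 0 .4 0 0 0;-0.1 0 0 .24 0 0 0;-.1 0 0 0 0 0 0;.2 0 0 0 0 0 0;.3 0 0 0 0 0 0;1 0 0 0 0 0 0;1 0 0 0 0 0 0;1 0 0 0 0 0 0'; python3 go.py c 4 .029;  python3 -m handwheel '1 0 0 -.25 0 0 0;1 0 0 -.4 0 0 0;1 0 0 -.6 0 0 0;1 0 0 -.6 0 0 0;1 0 0 0 0 0 0;1 0 0 0 0 0 0'; python3 go.py r 4 .085
```

```text
time_s: 21.55
tool_pos: [0.4594, -0.2054, 0.0296]
ee_rot: [-3.141, -0.001, -0.811]
contact_force: [0.9, 2.7, 7.1]
width: 0.292
grip_force: 30.0
target [ 0.4579 -0.2059  0.029 ] shift now-axes [-0.02  0.04  0.02] goal-axes [-0.02  0.04  0.02] turn [-0.01 -0.01  0.  ] F [0.9 2.7 7.1] t 21.6
time_s: 22.15
tool_pos: [0.4587, -0.2056, 0.1035]
ee_rot: [-3.141, -0.001, -0.811]
contact_force: [-0.6, -0.1, -1.2]
width: 0.296
grip_force: 30.0
target [ 0.3628 -0.2201  0.085 ] shift now-axes [-1.39  1.99  0.46] goal-axes [-1.54  1.87  0.46] turn [-0.01 -0.01 -0.9 ] F [-0.6 -0.1 -1.2] t 22.1
```

```bash
python3 -m handwheel '1 0 0 0 0 0 -.9;1 -.26 .32 0 0 0 0;1 -.26 .31 0 0 0 0;1 -.26 .31 0 0 0 0;1 -.26 .31 0.1 0 0 0;1 -.25 .31 .2 0 0 0;1 -.25 .31 .2 0 0 0;1 0 0 0 0 0 0;1 0 0 0 0 0 0;1 0 0 0 0 0 0'; python3 go.py r 4 .04
python3 - <<'E'
from rig import *; import cv2
cv2.imwrite("pics/h5.png",cv2.resize(camera("side")["color"][130:230,200:330,::-1],None,fx=5,fy=5,interpolation=2))
E
```

```text
time_s: 23.15
tool_pos: [0.3634, -0.2203, 0.0833]
ee_rot: [-3.141, -0.001, -0.733]
contact_force: [0.3, 0.5, -0.5]
width: 0.294
grip_force: 30.0
target [ 0.3628 -0.2201  0.04  ] shift now-axes [-0.01  0.01  1.08] goal-axes [-0.01  0.01  1.08] turn [-0.   -0.01 -0.01] F [ 0.3  0.5 -0.5] t 23.1
```

View pics/h5.png

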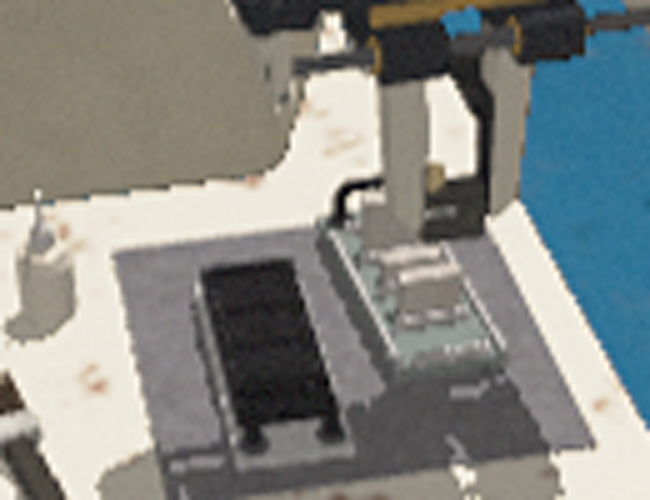

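The clamp is held upright (455,205) above bay 4. Lowering it with force checks.

```bash
python3 -m handwheel '1 0 0 .4 0 0 0;1 0 0 .4 0 0 0;1 0 0 .3 0 0 0;1 0 0 0.1 0 0 0;1 0 0 .1 0 0 0;1 0 0 0 0 0 0;1 0 0 0 0 0 0';  python3 -m handwheel '1 0 0 .06 0 0 0;1 0 0 0 0 0 0;1 0 0 0 0 0 0'; python3 go.py r 4 .0236
```

```text
time_s: 23.9
tool_pos: [0.3632, -0.2201, 0.0313]
ee_rot: [-3.142, -0.001, -0.733]
contact_force: [-0.1, -0.1, -1.2]
width: 0.296
grip_force: 30.0
time_s: 24.2
tool_pos: [0.363, -0.2201, 0.0289]
ee_rot: [3.141, -0.0, -0.733]
contact_force: [0.5, 1.0, -1.1]
width: 0.295
grip_force: 30.0
target [ 0.3628 -0.2201  0.0236] shift now-axes [-0.    0.    0.13] goal-axes [-0.    0.    0.13] turn [ 0.   -0.01 -0.01] F [ 0.5  1.  -1.1] t 24.2
```

```bash
python3 -m handwheel '1 0 0 .06 0 0 0;1 0 0 0 0 0 0;1 0 0 0 0 0 0'; python3 -m handwheel '1 0 0 .05 0 0 0;1 0 0 0 0 0 0;1 0 0 0 0 0 0'; python3 -m handwheel '1 0 0 .03 0 0 0;1 0 0 0 0 0 0'
```

```text
time_s: 24.5
tool_pos: [0.3628, -0.2201, 0.0264]
ee_rot: [3.141, -0.0, -0.733]
contact_force: [-0.6, -0.1, -0.3]
width: 0.3
grip_force: 30.0
time_s: 24.8
tool_pos: [0.3627, -0.2201, 0.0243]
ee_rot: [3.141, 0.0, -0.733]
contact_force: [0.4, -0.3, -1.7]
width: 0.295
grip_force: 30.0
time_s: 25.0
tool_pos: [0.3628, -0.2201, 0.0236]
ee_rot: [-3.141, -0.001, -0.733]
contact_force: [-1.7, 0.8, 9.8]
width: 0.299
grip_force: 30.0
```

Seated at the expected height. Release, retreat upward, then look.

```bash
python3 -m handwheel '1 0 0 -.01 0 0 0;.2 0 0 0 0 0 0;.05 0 0 0 0 0 0;.05 0 0 0 0 0 0;.05 0 0 0 0 0 0;.05 0 0 -.3 0 0 0;.05 0 0 -.6 0 0 0;0 0 0 -1 0 0 0;0 0 0 -1 0 0 0;0 0 0 -1 0 0 0;0 0 0 -.5 0 0 0'
python3 -m handwheel '0 .1 .8 0 0 0 0;0 .1 .8 0 0 0 0;0 .1 .8 0 0 0 0;0 .1 .8 0 0 0 0;0 .1 .8 0 0 0 0;0 .1 .8 0 0 0 0;0 .1 .8 0 0 0 0;0 .1 .8 0 0 0 0;0 0 0 0 0 0 0;0 0 0 0 0 0 0'
python3 - <<'E'
from rig import *; import cv2, numpy as np
a=cv2.resize(camera("top")["color"][140:240,220:340,::-1],(400,333),interpolation=2); b=cv2.resize(camera("side")["color"][150:233,220:320,::-1],(400,333),interpolation=2)
cv2.imwrite("pics/end.png",np.hstack([a,b]))
E
```

```text
time_s: 26.1
tool_pos: [0.3629, -0.2204, 0.2018]
ee_rot: [-3.141, -0.002, -0.733]
contact_force: [0.5, 0.6, 0.1]
width: 0.497
grip_force: 0.0
time_s: 27.1
tool_pos: [0.2146, -0.4317, 0.1992]
ee_rot: [-3.141, 0.001, -0.735]
contact_force: [-0.4, 0.4, 0.3]
width: 0.499
grip_force: 0.0
```

View pics/end.png

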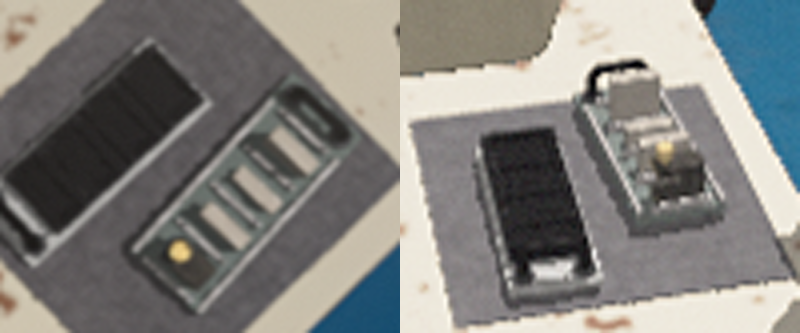

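All four pieces stand upright between the ribs: the blocks at top crop (300,148), (258,190) and (217,228), the clamp at (182,260). The arm is clear, so I'm handing in.

```bash
python3 -c "
from rig import *
print(close_job())"
```

```text
the job is handed in; nothing more can be done
None
```

Job handed in at about 27 s: from the handle, the rack holds block30, block12, block20 and the clamp in bays 1–4, all upright and released in the last pictures; the hand-in returned no verdict.

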